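Load the foil dispenser and hold its lid for threading

ROBOT

A 6-joint arm with a two-finger parallel gripper is mounted at the origin on the work surface. World frame = base frame: x ahead of the robot, y to its left, z up, the work surface at z = 0. Lengths are in m, angles in rad, forces in N, time in s.
With the tool pointing down it reaches from about 0.325 to 0.775 m from the base axis. Payload 9.3 kg.
Tool frame: the origin (TCP) lies at the very end of the fingers, on their centre line; the grasp point (between the pads) lies 19 mm behind it (ctrl.pinch_z is the distance from the TCP to the grasp point, in m); z points along the fingers, y is the line along which they close (so a half turn about z gives the same grasp; the last joint's range is limited). The gripper opens to 85 mm and grips with 20 to 120 N. Pads are 22 mm wide; open, the fingers measure 114 mm over their backs; the gripper's body (76 mm by 85 mm) begins 54 mm behind the grasp point. The pads swing forward as they close: fully open they stand 13 mm farther back than shut.
Start: joints at [1.068, 0.259, 0.021, 1.334, 0, 1.418], TCP at [0.188, 0.517, 0.231] pointing down, gripper open.
Joint ranges: [-3.04, 3.04], [-0.91, 1.82], [-1.04, 1.36], [-1.92, 1.95], [-1.52, 1.45], [-3.14, 3.14]. Speed limits (rad/s): [2.22, 2.22, 2.79, 3.14, 3.14, 3.14].

INTERFACE

Orientations are given as a 3x3 rotation matrix whose columns are the frame's x, y, z axes.
In Python, from plant import ctrl gives the robot as it stands.
- The arm moves only by the shell command python3 -m jog 'ROWS' [FORCE]. ROWS is JSON, one flat list of numbers, 7 for each row, row after row: the turn, a rotation vector about the tool's x, y, z normalised to -1 to 1, where 1 is 0.15 rad, then the shift along the tool's x, y, z normalised to -1 to 1, where 1 is 50 mm, then the closure, from 0 (fully open) to 1 (shut). In form: [wx, wy, wz, x, y, z, gripper, wx, wy, wz, x, y, z, gripper, ...]. A call has 1 to 10 rows; each row shifts and turns the commanded pose from where the row before left it, along the tool's axes as they then stand; what a row does not reach is not made up. A row lasts 1/8 s, in which the tool goes at most 62.5 mm and 10.7 degrees, less where a joint would pass 70% of its speed; a pose out of reach is approached as far as the arm can. A call with a number of a shift or a turn outside -1 to 1 is refused whole. A call with a gripper value outside its range is refused whole. The fingers move at their own pace and stop on an object; FORCE is the grip in N (left out, the last holds). Time passes only in rows, so rows that do not move let the fingers close. It gives the time, the measured TCP pose, the force, the opening and the grip force at its end, in the units of the state.
- ctrl.state(): the state, without advancing time (a new reading comes with each control period).
- ctrl.capture(name): name is "side" or "top" or "wrist"; returns a dict with "img" (400x640x3 uint8, red, green, blue), "mtx" (3x3 intrinsics, pixels), "k1" (the pictures are not rectified: a ray, as slopes to the right and down, at radius r is drawn at 1 + k1 r^2 times it, then the intrinsics apply), "view" (4x4, takes a point from world to camera coordinates). Camera axes: x right, y down, z forward; pixel columns grow to the right and rows downward; lengths in m; the calibration is good to about 2 mm. A picture is of the moment at which its call begins. There is no depth.
- ctrl.job_done(): hands the job in; it is judged then, once.
Trained networks look in a picture, given as the dict that the camera call returned (one of the last four; its "shot" number tells which), for a name from the list of things; names that differ only in an ending like _2 or _b are one class to them, and where a whole thing is asked for, a point or a joint stands for the part that bears it (a point fixed in the world has none). Each returns a list of dicts, best first, with "confidence" (0 to 1); they miss things now and then, are a little off and sometimes report something else, mostly with a low value. They report only what shows in the picture. A call takes as long as a camera call.
- ctrl.look_for(label, picture): "rect" ([left, top, right, bottom] in pixels, round what is visible of it).
- ctrl.cut_out(label, picture): "mask" (400x640 bool, what is visible of it) and "rect" ([left, top, right, bottom] in pixels, round what is visible of it).
The state is a dict: "clock": time; "q": joint angles; "joint_vel": joint speeds; "joint_efforts": joint torques, N m; "eef_pos": TCP position; "tcp_rot": TCP orientation; "contact_force": force on the tool from outside, world axes, zero at the start; "wrist_torque": the same for the moment, N m; "opening": finger opening in m; "gripper_force": force on a finger pad.
Only numpy, scipy, OpenCV 4.12 (cv2) and the standard library are available. Lean on these libraries where they do the work, as an engineer would, in place of code of your own. Each camera call takes 0.05 s, during which the arm holds its last target. There are 200 camera calls.

TASK

Refill the foil dispenser: take the new foil roll that stands on end on the counter and lay it on its side in the dispenser's cradle, setting it down gently without dropping it, while the lid stays up. Then take the open lid, bring it down to 60 degrees open and keep holding it there, so that the cook can draw the foil end out under the blade: the job finishes with the lid still held, never let it fall shut. Leave the sauce bottle, the stack of boats and the pot of picks where they stand.

Things in the scene. Friction and masses are not known exactly. Their poses are not given: they have to be found in the camera images.
- dispenser: White foil dispenser fixed to the counter, a trough 160 (x) by 300 mm (y). Origin: centre of its underside; z up, x from its low front (robot side) to its hinged back, y along the trough. Front wall and end walls (inner faces y = +/-143) rise to 47 mm, back wall (inner face x = 76) to 80 mm; at the back corners (x over 56) the end walls reach 79 mm. Floor top at 9 mm.
- cradle (a point): Where the roll's middle comes to lie: 50 mm above the dispenser's origin, the roll's axis along the dispenser's y, 18 mm free past each roll end. It rests on two grey V saddles in the trough, 12 mm wide, at y = +/-105, x = -28 to 28, up to 44 mm high; between the saddles the trough is free from x = -76 to 76.
- roll: New roll of aluminium foil, wound tight and rigid: a cylinder 44 mm in diameter, 250 mm long, 0.3 to 0.55 kg, blue tape at mid-length. Stands upright on the counter left or right of the dispenser (it and the sauce bottle may swap). Origin: centre of the end it stands on; z along its axis towards the other end. Either end may point either way in the cradle.
- roll_mid (a point): Middle of the roll, on its axis, 125 mm from either end.
- lid (a joint): Opening angle of the dispenser's grey lid, rad: 0 shut (level), 1.047 = 60 degrees, 1.571 upright, 1.95 its stop, leaning back. Hinged at the back edge; open, its free edge points up. Starts at 1.64 to 1.95. The stiff hinge keeps it within about 9 degrees of upright; farther back it sinks to the stop, below about 1.4 it falls shut unless held. 0.3 kg; 1.5 N at the free edge moves or holds it.
- lid_hinge (a point): Middle of the lid's hinge axis, which runs along the dispenser's y: 80 mm behind the dispenser's middle, 82 mm above the counter.
- lid_edge (a point): Centre of the lid's red rolled edge, a bar 12 mm in diameter, 100 mm long along y, 188 mm from the hinge axis, to pinch or hook. A red tab 4 mm thick, 100 mm wide, joins it to the lid panel, whose edge is 34 mm from the bar's centre: 4 mm thick, 296 mm wide, with a 14 mm lip and blade on its inner side (robot side when upright).
- sauce: Dark brown sauce bottle with a yellow band and an orange spout, 60 mm in diameter, 212 mm tall, upright; origin at the centre of its base. Leave alone.
- boats: Stack of nested serving boats, 110 x 175 mm, 66 mm high; origin at the centre of its underside. Leave alone.
- picks: Steel pot 84 mm wide and 110 mm high holding three wooden-handled picks that reach to 200 mm; origin at the centre of its base. Leave alone.

How it is judged:
By the outcome, as a careful person would: the job done as asked, in the order asked, and still so for the second after the job is handed in, while the arm keeps its last pose, push and grip.
It also fails if it takes over 59 s, if anything falls off the work surface, if the arm or the gripper's body presses on something with over 40 N, if the wrist force passes 120 N, or if a joint passes its speed limit or range.

## Working session

There is one attempt and no reset: what is moved stays moved. The work goes in short steps, Python scripts to look and compute and a shell command to move; the robot and the scene stay as the last step left them, time stands still between calls to the robot, and variables do not carry over. Pictures are saved under pics/ and viewed, at most 10 in all, crops included, and the job is handed in when it is done.

```bash
ls; mkdir -p pics
cat > h.py <<'E'
import numpy as np, cv2
from plant import ctrl
def ray(c,px):
    K=np.array(c["mtx"]);k=c["k1"]
    p=np.atleast_2d(np.array(px,float)).reshape(-1,1,2)
    # r drawn at (1+k1 r^2)
    n=cv2.undistortPoints(p,K,np.array([k,0,0,0.]))[:,0]
    V=np.array(c["view"]);R=V[:3,:3];t=V[:3,3]
    d=np.c_[n,np.ones(len(n))]@R
    return -R.T@t,d
def onz(c,px,z):
    o,d=ray(c,px); return o+d*((z-o[2])/d[:,2])[:,None]
def proj(c,P):
    V=np.array(c["view"]);P=np.atleast_2d(P)
    q=cv2.projectPoints(np.array(P,float).reshape(-1,1,3),cv2.Rodrigues(V[:3,:3])[0],V[:3,3],np.array(c["mtx"]),np.array([c["k1"],0,0,0.]))[0]
    return q[:,0]
def save(c,n): cv2.imwrite("pics/"+n,cv2.cvtColor(c["img"],cv2.COLOR_RGB2BGR))
E
python3 - <<'E'
from h import *
np.set_printoptions(precision=4,suppress=True)
for n in("side","top"):
    c=ctrl.capture(n);save(c,n+"1.png")
    print(n,"cam at",ray(c,[320,200])[0])
    for l in("dispenser","roll","lid_edge","sauce","boats","picks"):
        for r in ctrl.look_for(l,c)[:2]: print(l,np.round(r["rect"]),round(r["confidence"],2))
s=ctrl.state();print(s["clock"],s["eef_pos"],s["tcp_rot"],s["contact_force"])
E
```

```text
pics
side cam at [-0.0067 -0.7528  0.9577]
dispenser [261. 131. 379. 273.] 0.88
roll [363. 236. 389. 320.] 0.61
lid_edge [313. 134. 379. 234.] 0.72
lid_edge [356. 239. 387. 317.] 0.47
sauce [214. 123. 241. 175.] 0.63
boats [259. 116. 316. 162.] 0.58
picks [430. 227. 466. 298.] 0.86
top cam at [0.3505 0.016  1.3096]
dispenser [252. 138. 400. 264.] 0.6
roll [427. 216. 469. 240.] 0.89
lid_edge [270. 139. 394. 202.] 0.89
lid_edge [145. 119. 222. 175.] 0.25
sauce [145. 221. 180. 249.] 0.86
sauce [424. 214. 471. 237.] 0.38
boats [147. 118. 220. 174.] 0.86
picks [440. 133. 486. 176.] 0.66
0.7 [0.1885 0.5167 0.2313] [[-0.9394  0.3427  0.    ]
 [ 0.3427  0.9394  0.    ]
 [-0.      0.     -1.    ]] [ 0.5105 -0.2242  0.3635]
```

View pics/side1.png

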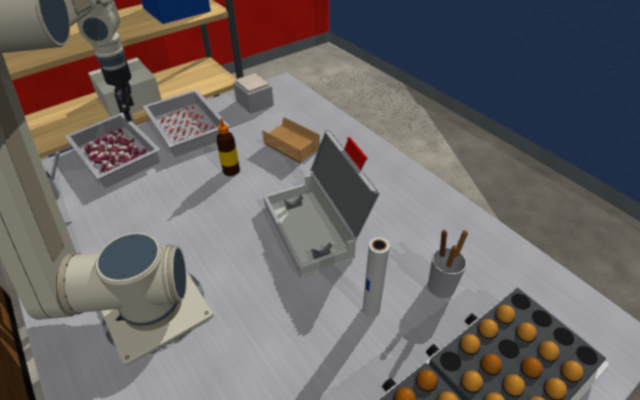

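View pics/top1.png

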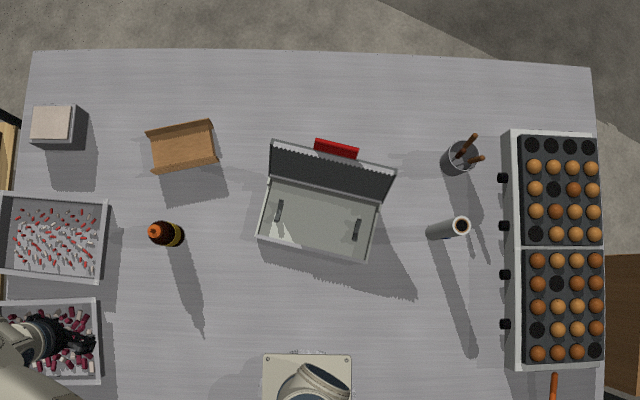

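Side view: roll at (375,278), bottle (229,150), dispenser (310,225), lid open. Top view: roll's top (462,226), roll base about (430,232), dispenser saddles (279,210)/(357,230), red lid bar (336,149), picks (460,157). The networks agree with this.

Run:
```python
from h import *
np.set_printoptions(precision=4,suppress=True)
c=ctrl.capture("top")
a=c["img"][125:275,240:480]; cv2.imwrite("pics/crop1.png",cv2.cvtColor(cv2.resize(a,None,fx=3.3,fy=3.3,interpolation=cv2.INTER_CUBIC),cv2.COLOR_RGB2BGR))
print("saddles",onz(c,[[279,210],[357,230]],.04))
print("roll top",onz(c,[[462,226]],.25),"bar",onz(c,[[336,149]],.26))
for l in("roll","dispenser"):
    r=ctrl.cut_out(l,c)[0]; m=r["mask"]; print(l,r["rect"],m.sum(), cv2.minAreaRect(np.argwhere(m)[:,::-1].astype(np.float32)))
# fit roll pose by silhouette in both views
s=ctrl.capture("side"); ms=[(c,ctrl.cut_out("roll",c)[0]),(s,ctrl.cut_out("roll",s)[0])]
from scipy.optimize import minimize
th=np.linspace(0,2*np.pi,40)
def poly(c,x,y):
    P=np.array([[x+.022*np.cos(t),y+.022*np.sin(t),z] for z in(0,.25) for t in th])
    return cv2.convexHull(proj(c,P).astype(np.float32))
def cost(p):
    e=0
    for k,r in ms:
        m=np.zeros((400,640),np.uint8);cv2.fillConvexPoly(m,np.round(poly(k,*p)*16).astype(int),1,shift=4)
        e+=1-(m.astype(bool)&r["mask"]).sum()/(m.astype(bool)|r["mask"]).sum()
    return e
x0=onz(c,[[462,226]],.25)[0,:2]
o=minimize(cost,x0,method="Nelder-Mead",options=dict(initial_simplex=[x0,x0+[.01,0],x0+[0,.01]]));print("roll",o.x,o.fun)
```

```text
saddles [[ 0.489   0.0827  0.04  ]
 [ 0.4417 -0.1217  0.04  ]]
roll top [[ 0.44   -0.3334  0.25  ]] bar [[ 0.6031 -0.0497  0.26  ]]
roll [426.1, 216.7, 470.7, 238.3] 696 ((447.35406494140625, 227.67283630371094), (18.247459411621094, 44.25733184814453), 79.99201965332031)
dispenser [253.8, 137.0, 398.0, 262.4] 12431 ((323.3502197265625, 196.62405395507812), (130.18321228027344, 111.51338195800781), 13.495734214782715)
roll [ 0.4413 -0.3314] 0.28506800456711
```

View pics/crop1.png

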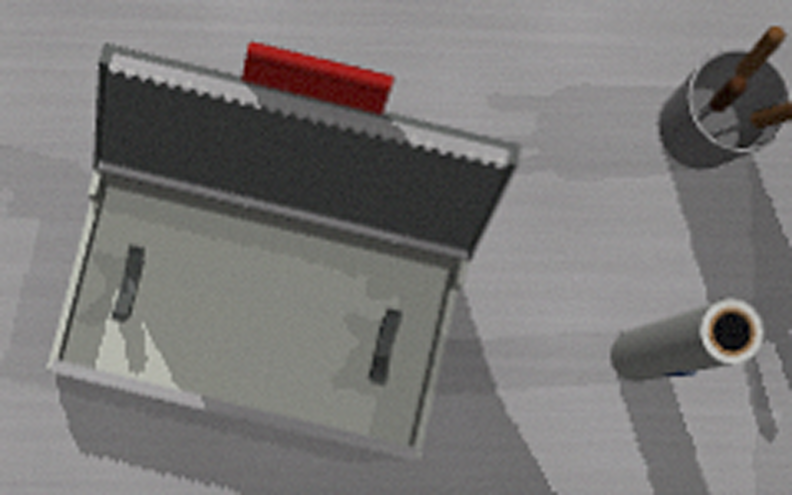

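```bash
cat >> h.py <<'E'
from scipy.spatial.transform import Rotation as Ro
def plan(R,p):
    """turn units (rotate first), then shift units in the new frame"""
    s=ctrl.state();T=np.array(s["tcp_rot"])
    print("pos",np.round(s["eef_pos"],4),"q",np.round(s["q"],3),"t",s["clock"],"open",s["opening"],"grip",s["gripper_force"],"F",np.round(s["contact_force"],1))
    print("turn",np.round(Ro.from_matrix(T.T@R).as_rotvec()/.15,2),"shift",np.round(R.T@(np.array(p)-s["eef_pos"])/.05,2))
def frame(z,y):
    z=np.array(z,float);z/=np.linalg.norm(z);y=np.array(y,float);y-=z*(y@z);y/=np.linalg.norm(y)
    return np.c_[np.cross(y,z),y,z]
E
python3 -c "
from plant import ctrl;print([a for a in dir(ctrl) if a[0]!='_'])
from h import *
c=ctrl.capture('top')
print(onz(c,[[255.2,236.5],[366.4,262.3]],.047))"
python3 -m jog '[0,0,0,0,0,-1,0,0,0,0,0,0,-1,0,0,0,0,0,0,-1,0]'
python3 -c "from h import *;print(np.round(ctrl.state()['q'],4))"
python3 -m jog '[0,0,0,-0.75,-0.83,0,0,0,0,0,-0.75,-0.83,0,0,0,0,0,-0.75,-0.83,0,0,0,0,0,-0.75,-0.83,0,0,0,0,0,-0.75,-0.83,0,0,0,0,0,-0.75,-0.83,0,0,0,0,0,-0.75,-0.83,0,0,0,0,0,-0.75,-0.83,0,0,0,0,0,-0.75,-0.83,0,0,0,0,0,-0.75,-0.83,0,0]'
python3 -c "from h import *;print(np.round(ctrl.state()['q'],4))"
```

```text
['Unreachable', 'capture', 'cut_out', 'job_done', 'look_for', 'pinch_z', 'state']
[[ 0.41807757  0.14143649  0.047     ]
 [ 0.35836013 -0.14629045  0.047     ]]
clock: 1.42
eef_pos: [0.1884, 0.5164, 0.383]
tcp_rot: [[-0.939, 0.343, 0.0], [0.343, 0.939, 0.0], [-0.0, 0.0, -1.0]]
contact_force: [-0.3, 0.9, 0.7]
opening: 0.0852
gripper_force: 0.0
[1.0684 0.2659 0.4139 1.7185 0.     1.4182]
clock: 2.68
eef_pos: [0.3988, -0.0036, 0.3815]
tcp_rot: [[-0.939, 0.343, 0.001], [0.343, 0.939, -0.0], [-0.001, 0.0, -1.0]]
contact_force: [0.8, 0.5, -0.9]
opening: 0.0853
gripper_force: 0.0
[-2.2030e-01 -7.3000e-03  8.4600e-02  1.6619e+00  1.0000e-04  1.2980e-01]
```

```bash
Q='from h import *;s=ctrl.state();print(repr(np.round(s["q"],4)),np.round(s["eef_pos"],4),np.round(s["tcp_rot"],3).tolist())'
python3 -m jog '[0,-1,0,0,0,-0.5,0,0,-1,0,0,0,-0.5,0,0,-1,0,0,0,0,0,0,-1,0,0,0,0,0,0,0,0,0,0,0,0]'|head -1
python3 -c "$Q"
python3 -m jog '[1,0,0,0,0,0,0,1,0,0,0,0,0,0,1,0,0,0,0,0,0,1,0,0,0,0,0,0,0,0,0,0,0,0,0]'|head -1
python3 -c "$Q"
```

```text
clock: 3.3
array([-0.1136, -0.3834, -0.2336,  1.1318, -0.1318,  0.195 ]) [3.926e-01 4.000e-04 4.308e-01] [[-0.775, 0.342, 0.532], [0.282, 0.94, -0.193], [-0.566, 0.0, -0.824]]
clock: 3.92
array([ 0.3416, -0.0365, -0.0608,  1.5549, -0.8204,  0.8802]) [0.3976 0.0013 0.4288] [[-0.781, 0.577, 0.24], [0.28, 0.666, -0.691], [-0.558, -0.472, -0.682]]
```

```bash
cat > kin.py <<'E'
from h import *
from scipy.optimize import least_squares
def Ry(a): c,s=np.cos(a),np.sin(a); return np.array([[c,0,s],[0,1,0],[-s,0,c]])
def Rz(a): c,s=np.cos(a),np.sin(a); return np.array([[c,-s,0],[s,c,0],[0,0,1]])
def Rx(a): c,s=np.cos(a),np.sin(a); return np.array([[1,0,0],[0,c,-s],[0,s,c]])
def fk(q,k,sg=1):
    L1,L2,e,h,r0,a,b,o1=k
    f=q[1]-q[2];psi=f+q[3]
    w=np.array([r0+L1*np.sin(q[1])+L2*np.cos(f)+e*np.sin(f),o1,h+L1*np.cos(q[1])-L2*np.sin(f)+e*np.cos(f)])
    R=Ry(psi)           # x = tool dir
    R5=R@Rz(sg*q[4])
    p=w+R@[a,0,0]+R5@[b,0,0]
    T=R5@np.c_[[0,0,-1],[0,1,0],[1,0,0]]@Rz(q[5])  # q6=0: y tangential, x inward/down
    return Rz(q[0])@p,Rz(q[0])@T
D=[([1.068,.259,.021,1.334,0,1.418],[.1885,.5167,.2313]),([1.0684,.2659,.4139,1.7185,0,1.4182],[.1884,.5164,.383]),
([-.2203,-.0073,.0846,1.6619,0,.1298],[.3988,-.0036,.3815]),([-.1136,-.3834,-.2336,1.1318,-.1318,.195],[.3926,.0004,.4308]),
([.3416,-.0365,-.0608,1.5549,-.8204,.8802],[.3976,.0013,.4288])]
k0=[.57,.4,.03,.15,0,.1,.3,.084]
def fit(sg):
    return least_squares(lambda k:np.r_[np.concatenate([fk(q,k,sg)[0]-p for q,p in D]),.003*(np.array(k)-k0)],k0)
SG=min((1,-1),key=lambda s:fit(s).cost); K=fit(SG).x
LO=np.array([-3.04,-.91,-1.04,-1.92,-1.52,-3.14])+.02;HI=np.array([3.04,1.82,1.36,1.95,1.45,3.14])-.02
def ik(p,R,q0=None):
    best=None
    for s in ([q0] if q0 is not None else [])+[np.random.default_rng(i).uniform(LO,HI) for i in range(12)]:
        def f(q):
            P,T=fk(q,K,SG); return np.r_[(P-p)*5,(T-R).ravel()]
        o=least_squares(f,np.clip(s,LO+1e-3,HI-1e-3),bounds=(LO,HI))
        if best is None or o.cost<best.cost: best=o
        if best.cost<1e-5: break
    return best.x,best.cost
E
python3 - <<'E'
from kin import *
np.set_printoptions(precision=4,suppress=True)
print(SG,K,fit(SG).cost)
for q,p in D: print((fk(q,K,SG)[0]-p)*1000)
print(fk(D[4][0],K,SG)[1])
E
```

```text
1 [0.5847 0.3972 0.0303 0.1278 0.0012 0.1029 0.2947 0.0836] 4.0069993506022845e-08
[ 0.1453 -0.0958 -0.0623]
[-0.0889  0.0474 -0.0852]
[-0.0047  0.0092  0.0337]
[ 0.0065  0.0097 -0.0159]
[-0.0027  0.0568  0.1299]
[[-0.7807  0.5771  0.2396]
 [ 0.2803  0.6662 -0.6911]
 [-0.5585 -0.4724 -0.6819]]
```

```bash
cat > s.py <<'E'
from kin import *
np.set_printoptions(precision=3,suppress=True)
roll=np.array([.441,-.332]);C=np.array([.466,-.020,.05]);yaw=-.216
dy=np.array([-np.sin(yaw),np.cos(yaw),0]);dx=np.array([np.cos(yaw),np.sin(yaw),0])
q0=np.array(ctrl.state()["q"])
for zg in(.135,.15):
 for p in(5,12,20):
  for az in range(-100,1,15):
   a,b=np.radians([az,p]);d=np.array([np.cos(b)*np.cos(a),np.cos(b)*np.sin(a),-np.sin(b)])
   for sy in(1,-1):
    R=frame(d,sy*np.array([-np.sin(a),np.cos(a),0]))
    P=np.r_[roll,zg]+d*.019
    q,c=ik(P,R,q0)
    if c>1e-4: continue
    w5=P-.2947*d; f=q[1]-q[2];psi=f+q[3]; w4=w5-Rz(q[0])@Ry(psi)@[K[5],0,0]
    u=R.T@[0,0,1]
    fin=[]
    for s in(1,-1):
     for t in (1,-1):
      # rotation taking u_t -> s*dy, tool y-> t*dx
      A=np.c_[u,[0,1,0],np.cross(u,[0,1,0])];B=np.c_[s*dy,t*dx,np.cross(s*dy,t*dx)]
      Rf=B@np.linalg.inv(A)
      if Rf[2,2]>0: continue
      Pf=C+Rf@(u*(zg-.125))+Rf[:,2]*.019
      qf,cf=ik(Pf,Rf,q); fin.append((s,t,round(cf,5),np.round(qf,2)))
    print(zg,p,az,sy,"q",q,"w5",w5,"w4",w4,[x for x in fin if x[2]<1e-4])
E
python3 s.py
```

```text
0.135 5 -100 1 q [-0.296  0.598 -0.868 -0.84  -1.421  0.621] w5 [ 0.489 -0.062  0.159] w4 [ 0.409 -0.037  0.219] [(1, -1, np.float64(0.0), array([-0.15,  0.29, -0.51,  0.79, -0.09, -1.5 ])), (-1, 1, np.float64(0.0), array([-0.3 ,  0.27, -0.53,  0.78,  0.09,  1.49]))]
0.135 5 -100 -1 q [-0.296  0.598 -0.868 -0.84  -1.421 -2.521] w5 [ 0.489 -0.062  0.159] w4 [ 0.409 -0.037  0.219] [(1, 1, np.float64(0.0), array([-0.15,  0.29, -0.51,  0.79, -0.09,  1.64])), (-1, -1, np.float64(0.0), array([-0.3 ,  0.27, -0.53,  0.78,  0.09, -1.65]))]
0.135 12 -100 1 q [-0.306  0.484 -0.755 -0.221 -1.324  1.004] w5 [ 0.488 -0.066  0.192] w4 [ 0.436 -0.05   0.28 ] [(1, -1, np.float64(0.0), array([-0.08,  0.31, -0.49,  0.8 , -0.21, -1.43])), (-1, 1, np.float64(0.0), array([-0.37,  0.28, -0.54,  0.79,  0.21,  1.41]))]
0.135 12 -100 -1 q [-0.306  0.484 -0.755 -0.221 -1.324 -2.137] w5 [ 0.488 -0.066  0.192] w4 [ 0.436 -0.05   0.28 ] [(1, 1, np.float64(0.0), array([-0.08,  0.31, -0.49,  0.8 , -0.21,  1.71])), (-1, -1, np.float64(0.0), array([-0.37,  0.28, -0.54,  0.79,  0.21, -1.73]))]
0.135 20 -100 1 q [-0.32
[... 2495 characters left out ...]
64  0.339] [(1, 1, np.float64(0.0), array([ 0.03,  0.36, -0.45,  0.86, -0.34,  1.83])), (-1, -1, np.float64(0.0), array([-0.48,  0.3 , -0.54,  0.83,  0.34, -1.85]))]
0.15 20 -85 1 q [-0.373  0.332 -0.942 -0.588 -1.001  0.604] w5 [ 0.418 -0.074  0.244] w4 [ 0.344 -0.045  0.309] [(1, -1, np.float64(0.0), array([ 0.03,  0.36, -0.45,  0.86, -0.34, -1.31])), (-1, 1, np.float64(0.0), array([-0.48,  0.3 , -0.54,  0.83,  0.34,  1.29]))]
0.15 20 -85 -1 q [-0.373  0.332 -0.942 -0.588 -1.001 -2.538] w5 [ 0.418 -0.074  0.244] w4 [ 0.344 -0.045  0.309] [(1, 1, np.float64(0.0), array([ 0.03,  0.36, -0.45,  0.86, -0.34,  1.83])), (-1, -1, np.float64(0.0), array([-0.48,  0.3 , -0.54,  0.83,  0.34, -1.85]))]
```

```bash
cat > s2.py <<'E'
from kin import *
np.set_printoptions(precision=3,suppress=True)
a,b=np.radians([-95,20]);d=np.array([np.cos(b)*np.cos(a),np.cos(b)*np.sin(a),-np.sin(b)])
R=frame(d,[-np.sin(a),np.cos(a),0]);G=np.array([.441,-.332,.145])
s=ctrl.state();q=np.array(s["q"]);cur=np.array(s["eef_pos"])
plan(R,G-.1*d)
B=G-.1*d+[0,0,.12]
W=[cur,(cur+B)/2,B,B-[0,0,.06],G-.1*d,G-.04*d,G+.019*d]
last=cur
for p in W:
    q,c=ik(p,R,q); print(p,"shift",R.T@(p-last)/.05,"q",q,"c",round(c,6)); last=p
E
python3 s2.py
```

```text
pos [0.398 0.001 0.429] q [ 0.342 -0.036 -0.061  1.555 -0.82   0.88 ] t 3.925 open 0.08493286959865101 grip 0.0 F [ 0.8 -0.3  0.3]
turn [ 3.28 -1.7   6.04] shift [3.09 1.45 6.11]
[0.398 0.001 0.429] shift [0. 0. 0.] q [ 0.384  0.222 -0.065  1.93  -1.023  2.34 ] c 0.028137
[ 0.423 -0.119  0.364] shift [0.416 0.723 2.644] q [ 0.161  0.262 -0.18   1.722 -1.146  2.208] c 0.0
[ 0.449 -0.238  0.299] shift [0.416 0.723 2.644] q [-0.098  0.202 -0.394  0.945 -1.222  1.539] c 0.0
[ 0.449 -0.238  0.239] shift [ 1.128 -0.     0.41 ] q [-0.098  0.264 -0.489  0.788 -1.222  1.539] c 0.0
[ 0.449 -0.238  0.179] shift [ 1.128 -0.     0.41 ] q [-0.098  0.342 -0.57   0.628 -1.222  1.539] c 0.0
[ 0.444 -0.295  0.159] shift [-0.  -0.   1.2] q [-0.219  0.336 -0.688  0.2   -1.199  1.201] c 0.0
[ 0.439 -0.35   0.139] shift [-0.    0.    1.18] q [-0.337  0.369 -0.775 -0.169 -1.144  0.93 ] c 0.0
```

```bash
python3 -m jog '[0,0,0,-0.11,-0.23,0.89,0,0,0,0,-0.11,-0.23,0.89,0,0,0,0,-0.11,-0.23,0.89,0,0,0,0,-0.11,-0.23,0.89,0,0,0,0,-0.11,-0.23,0.89,0,0,0,0,-0.11,-0.23,0.89,0]'|head -2
python3 -m jog '[0.47,-0.24,0.86,0,0,0,0,0.47,-0.24,0.86,0,0,0,0,0.47,-0.24,0.86,0,0,0,0,0.47,-0.24,0.86,0,0,0,0,0.47,-0.24,0.86,0,0,0,0,0.47,-0.24,0.86,0,0,0,0,0.47,-0.24,0.86,0,0,0,0,0,0,0,0,0,0,0]'|head -2
python3 s2.py
```

```text
clock: 4.68
eef_pos: [0.4461, -0.2421, 0.3013]
clock: 5.68
eef_pos: [0.4465, -0.2407, 0.2991]
pos [ 0.447 -0.241  0.299] q [-0.106  0.186 -0.404  0.914 -1.208  1.486] t 5.675 open 0.08553467453844855 grip 0.0 F [-0.1  0.5  0.8]
turn [ 0.04 -0.08  0.1 ] shift [2.27 0.05 0.77]
[ 0.447 -0.241  0.299] shift [0. 0. 0.] q [-0.104  0.195 -0.403  0.928 -1.221  1.523] c 0.0
[ 0.448 -0.24   0.299] shift [ 0.008  0.025 -0.024] q [-0.101  0.199 -0.398  0.937 -1.221  1.531] c 0.0
[ 0.449 -0.238  0.299] shift [ 0.008  0.025 -0.024] q [-0.098  0.202 -0.394  0.945 -1.222  1.539] c 0.0
[ 0.449 -0.238  0.239] shift [ 1.128 -0.     0.41 ] q [-0.098  0.264 -0.489  0.788 -1.222  1.539] c 0.0
[ 0.449 -0.238  0.179] shift [ 1.128 -0.     0.41 ] q [-0.098  0.342 -0.57   0.628 -1.222  1.539] c 0.0
[ 0.444 -0.295  0.159] shift [-0.  -0.   1.2] q [-0.219  0.336 -0.688  0.2   -1.199  1.201] c 0.0
[ 0.439 -0.35   0.139] shift [-0.    0.    1.18] q [-0.337  0.369 -0.775 -0.169 -1.144  0.93 ] c 0.0
```

```bash
python3 -m jog '[0.04,-0.08,0.1,0.75,0,0.25,0,0,0,0,0.75,0,0.25,0,0,0,0,0.75,0.05,0.25,0,0,0,0,0,0,0,0]'|head -2
python3 s2.py|head -2
python3 - <<'E'
from h import *
c=ctrl.capture("wrist");save(c,"w1.png")
r=ctrl.cut_out("roll",c)[:1];print([(x["rect"],x["confidence"]) for x in r])
for z in(.05,.145,.25): print(proj(c,[.441,-.332,z]))
E
```

```text
clock: 6.18
eef_pos: [0.4474, -0.2371, 0.1798]
pos [ 0.447 -0.237  0.18 ] q [-0.096  0.34  -0.569  0.639 -1.221  1.542] t 6.175 open 0.08532055441071049 grip 0.0 F [-0.1  0.8  0.3]
turn [ 0.   -0.    0.03] shift [0.   0.04 0.03]
[([293.5, 2.4, 358.7, 358.4], 0.79)]
[[328.35833734  81.99956241]]
[[328.01874081 203.71945111]]
[[327.50818983 346.93590792]]
```

View pics/w1.png

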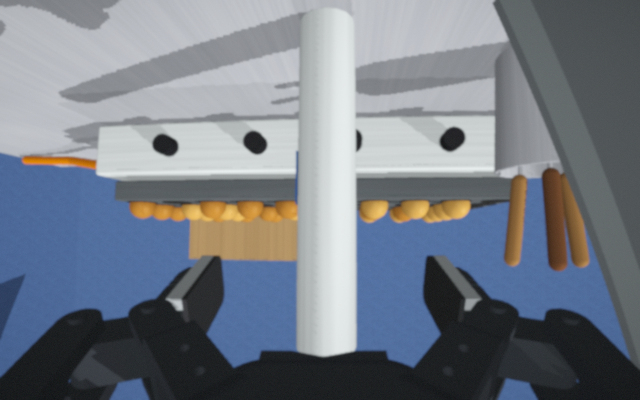

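The roll stands centred between the fingers (cols 300–355, midpoint 327 vs predicted 328). Go in and grip.

```bash
python3 -m jog '[0,0,0,0,0,0.8,0,0,0,0,0,0,0.8,0,0,0,0,0,0,0.8,0,0,0,0,0,0,0,0,0,0,0,0,0,0,1,0,0,0,0,0,0,1,0,0,0,0,0,0,1,0,0,0,0,0,0,1,0,0,0,0,0,0,1]' 70
python3 -m jog '[0,0,0,0,0,0,1,0,0,0,0,0,0,1]'|tail -3
python3 s2.py|head -2
```

```text
clock: 7.4
eef_pos: [0.4394, -0.3465, 0.1418]
tcp_rot: [[0.034, 0.996, -0.08], [0.338, -0.087, -0.937], [-0.941, 0.004, -0.339]]
contact_force: [-0.8, 1.3, 7.1]
opening: 0.042
gripper_force: 70.6
contact_force: [-0.3, 2.3, 7.4]
opening: 0.0423
gripper_force: 70.6
pos [ 0.439 -0.347  0.142] q [-0.33   0.362 -0.769 -0.152 -1.15   0.941] t 7.65 open 0.042255885539565205 grip 70.56823968887329 F [-0.3  2.3  7.4]
turn [ 0.01  0.02 -0.03] shift [ 0.04  0.01 -2.3 ]
```

```bash
cat > s3.py <<'E'
from kin import *
import sys
np.set_printoptions(precision=3,suppress=True)
C=np.array([.466,-.020,.05]);yaw=-.216
dy=np.array([-np.sin(yaw),np.cos(yaw),0]);dx=np.array([np.cos(yaw),np.sin(yaw),0])
s=ctrl.state();q=np.array(s["q"]);cur=np.array(s["eef_pos"]);T=np.array(s["tcp_rot"])
u=np.array([-.941,.004,-.339]);y=np.array([0,1.,0]);y-=u*(y@u);y/=np.linalg.norm(y);u/=np.linalg.norm(u)
Rf=np.c_[-dy,dx,np.cross(-dy,dx)]@np.c_[u,y,np.cross(u,y)].T
F=C+Rf@u*.023+Rf[:,2]*.019
plan(Rf,F)
if __name__=="__main__":
    M=np.array([.44,-.24,.36]);last=cur
    for p,R in((cur+[0,0,.15],T),(M,T),(M,Rf),(F+[0,0,.3],Rf),(F+[0,0,.1],Rf),(F,Rf)):
        q,c=ik(p,R,q);print(p,"turn",Ro.from_matrix(T.T@R).as_rotvec()/.15,"shift",R.T@(p-last)/.05,"q",q,round(c,6));last=p;T=R
E
python3 s3.py
```

```text
pos [ 0.439 -0.347  0.142] q [-0.33   0.362 -0.769 -0.152 -1.15   0.941] t 7.65 open 0.042255885539565205 grip 70.56823968887329 F [-0.3  2.3  7.4]
turn [ 0.45 10.45  0.88] shift [ 5.05 -0.9   4.15]
[ 0.439 -0.347  0.292] turn [0. 0. 0.] shift [-2.822  0.013 -1.018] q [-0.33   0.132 -0.56   0.287 -1.15   0.941] 0.0
[ 0.44 -0.24  0.36] turn [0. 0. 0.] shift [-0.563 -0.167 -2.461] q [-0.103  0.137 -0.309  1.076 -1.224  1.524] 0.0
[ 0.44 -0.24  0.36] turn [ 0.448 10.45   0.877] shift [0. 0. 0.] q [-0.835  0.268  0.309  1.816  0.28   0.926] 0.0
[ 0.462 -0.036  0.332] turn [-0.  0.  0.] shift [ 3.646 -0.451  1.906] q [-0.477  0.107  0.038  1.593  0.334  1.298] 0.0
[ 0.462 -0.036  0.132] turn [-0.  0.  0.] shift [-1.356  0.     3.763] q [-0.477  0.191 -0.383  1.089  0.334  1.298] 0.0
[ 0.462 -0.036  0.032] turn [-0.  0.  0.] shift [-0.678  0.     1.882] q [-0.477  0.3   -0.537  0.825  0.334  1.298] 0.0
```

```bash
python3 -m jog '[0,0,0,-0.35,0,-0.13,1,0,0,0,-0.75,0,-0.27,1,0,0,0,-0.9,0,-0.32,1,0,0,0,-0.9,0,-0.32,1,0,0,0,-0.19,-0.06,-0.82,1,0,0,0,-0.19,-0.06,-0.82,1,0,0,0,-0.19,-0.06,-0.82,1]'|tail -3
python3 -m jog '[0.02,0.5,0.04,0,0,0,1,0.04,0.9,0.075,0,0,0,1,0.04,0.9,0.075,0,0,0,1,0.04,0.9,0.075,0,0,0,1,0.04,0.9,0.075,0,0,0,1,0.04,0.9,0.075,0,0,0,1]'|tail -3
python3 -m jog '[0.04,0.9,0.075,0,0,0,1,0.04,0.9,0.075,0,0,0,1,0.04,0.9,0.075,0,0,0,1,0.04,0.9,0.075,0,0,0,1,0.04,0.9,0.075,0,0,0,1,0.04,0.9,0.075,0,0,0,1,0,0,0,0,0,0,1]'|tail -3
python3 s3.py
```

```text
contact_force: [0.3, 0.4, -4.2]
opening: 0.0418
gripper_force: 72.0
contact_force: [-0.5, -0.5, -3.2]
opening: 0.0423
gripper_force: 72.2
contact_force: [0.1, 0.2, -3.5]
opening: 0.0423
gripper_force: 72.2
pos [ 0.438 -0.243  0.361] q [-0.838  0.273  0.318  1.825  0.273  0.927] t 10.15 open 0.042316129927690314 grip 72.24837183952332 F [ 0.1  0.2 -3.5]
turn [-0.04  0.03 -0.03] shift [ 1.67 -0.43  7.59]
[ 0.438 -0.243  0.511] turn [0. 0. 0.] shift [ 1.006 -0.023 -2.826] q [-0.836  0.19   0.526  1.93   0.292  0.981] 0.047637
[ 0.44 -0.24  0.36] turn [0. 0. 0.] shift [-0.945  0.046  2.866] q [-0.831  0.271  0.314  1.82   0.274  0.934] 0.0
[ 0.44 -0.24  0.36] turn [-0.044  0.026 -0.029] shift [0. 0. 0.] q [-0.835  0.268  0.309  1.816  0.28   0.926] 0.0
[ 0.462 -0.036  0.332] turn [-0.  0.  0.] shift [ 3.646 -0.451  1.906] q [-0.477  0.107  0.038  1.593  0.334  1.298] 0.0
[ 0.462 -0.036  0.132] turn [-0.  0.  0.] shift [-1.356  0.     3.763] q [-0.477  0.191 -0.383  1.089  0.334  1.298] 0.0
[ 0.462 -0.036  0.032] turn [-0.  0.  0.] shift [-0.678  0.     1.882] q [-0.477  0.3   -0.537  0.825  0.334  1.298] 0.0
```

```bash
python3 -m jog '[-0.04,0.03,-0.03,0.45,-0.06,0.23,1,0,0,0,0.82,-0.1,0.43,1,0,0,0,0.82,-0.1,0.43,1,0,0,0,0.82,-0.1,0.43,1,0,0,0,0.73,-0.09,0.38,1,0,0,0,-0.34,0,0.94,1,0,0,0,-0.34,0,0.94,1,0,0,0,-0.34,0,0.94,1,0,0,0,-0.17,0,0.47,1,0,0,0,0,0,0,1]'|tail -3
python3 s3.py|head -2
python3 - <<'E'
from s3 import *
def fit():
    for n in("top","side"):
        c=ctrl.capture(n);save(c,"h_%s.png"%n)
        T=np.array(ctrl.state()["tcp_rot"]);P=np.array(ctrl.state()["eef_pos"])
        m=P-T[:,2]*.019-T@u*.023
        print(n,"pred mid,ends px",proj(c,[m,m+T@u*.125,m-T@u*.125]).round(0).tolist(),"disp C",proj(c,C).round(0).tolist())
        for r in ctrl.cut_out("roll",c)[:1]: print(r["rect"],r["confidence"])
fit()
a=cv2.imread("pics/h_top.png")[110:290,200:440];b=cv2.imread("pics/h_side.png")[110:290,240:480]
cv2.imwrite("pics/h.png",cv2.resize(np.vstack([a,b]),None,fx=1.66*1,fy=1.66,interpolation=cv2.INTER_CUBIC))
E
```

```text
contact_force: [-0.4, 0.4, -2.8]
opening: 0.042
gripper_force: 72.1
pos [ 0.46  -0.038  0.159] q [-0.481  0.167 -0.337  1.16   0.331  1.29 ] t 11.4 open 0.041984365259607165 grip 72.13279008865356 F [-0.4  0.4 -2.8]
turn [-0.    0.02  0.03] shift [-0.82  0.05  2.4 ]
pos [ 0.46  -0.038  0.159] q [-0.481  0.167 -0.337  1.16   0.331  1.29 ] t 11.4 open 0.041984365259607165 grip 72.13279008865356 F [-0.4  0.4 -2.8]
turn [-0.    0.02  0.03] shift [-0.82  0.05  2.4 ]
top pred mid,ends px [[321.0, 215.0], [373.0, 228.0], [269.0, 203.0]] disp C [[318.0, 219.0]]
[265.0, 195.8, 332.9, 224.5] 0.77
side pred mid,ends px [[305.0, 187.0], [325.0, 217.0], [289.0, 160.0]] disp C [[307.0, 220.0]]
[283.0, 153.9, 333.1, 226.3] 0.67
```

View pics/h.png

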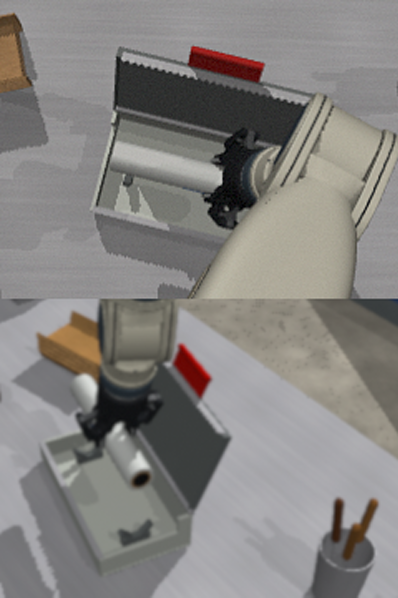

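Roll is level above the cradle; its ends at (269,203) top and (324,218) side match prediction within a pixel, so no slip. Lowering.

```bash
python3 -m jog '[0,0.02,0.03,-0.2,0.02,0.6,1,0,0,0,-0.24,0.02,0.7,1,0,0,0,-0.14,0,0.4,1,0,0,0,-0.08,0,0.22,1,0,0,0,0,0,0,1]'|egrep 'pos|contact'
python3 -m jog '[0,0,0,-0.034,0,0.1,1,0,0,0,-0.034,0,0.1,1,0,0,0,-0.034,0,0.1,1,0,0,0,0,0,0,1]'|egrep 'pos|contact'
python3 s3.py|head -2
```

```text
eef_pos: [0.4636, -0.0381, 0.0585]
contact_force: [-0.7, 0.4, -3.3]
eef_pos: [0.4633, -0.0375, 0.042]
contact_force: [0.3, 0.6, -3.5]
pos [ 0.463 -0.037  0.042] q [-0.48   0.288 -0.519  0.854  0.336  1.297] t 12.725 open 0.04199954796767482 grip 72.43573665618896 F [ 0.3  0.6 -3.5]
turn [ 0.01 -0.01 -0.01] shift [-0.05 -0.02  0.19]
```

```bash
python3 -m jog '[0,0,0,-0.025,0,0.07,1,0,0,0,-0.025,0,0.07,1,0,0,0,0,0,0,1]'|egrep 'pos|contact'
python3 -m jog '[0,0,0,-0.014,0,0.04,1,0,0,0,0,0,0,1]'|egrep 'pos|contact'
python3 -m jog '[0,0,0,-0.014,0,0.04,1,0,0,0,0,0,0,1]'|egrep 'pos|contact'
python3 -c "
from s3 import *
for n in ('side',):
    c=ctrl.capture(n);save(c,'p_side.png')"
```

```text
eef_pos: [0.462, -0.0369, 0.0369]
contact_force: [-20.1, -2.6, 36.4]
eef_pos: [0.4614, -0.0367, 0.0354]
contact_force: [-26.1, -4.0, 49.3]
eef_pos: [0.4614, -0.0366, 0.0347]
contact_force: [-35.5, -6.6, 71.8]
pos [ 0.461 -0.037  0.035] q [-0.481  0.295 -0.534  0.833  0.337  1.296] t 13.6 open 0.0421771466236316 grip 85.3138518333435 F [-35.5  -6.6  71.8]
turn [ 0.01 -0.02 -0.01] shift [-0.01  0.02  0.05]
```

```bash
python3 -m jog '[0,0,0,0.03,0,-0.08,1,0,0,0,0,0,0,1]'|egrep 'pos|contact'
python3 -m jog '[0,0,0,0,-0.08,0,1,0,0,0,0,0,0,1]'|egrep 'pos|contact'
python3 -m jog '[0,0,0,-0.014,0,0.04,1,0,0,0,0,0,0,1]'|egrep 'pos|contact'
```

```text
eef_pos: [0.4622, -0.037, 0.0361]
contact_force: [-13.8, -2.0, 21.8]
eef_pos: [0.4604, -0.0369, 0.0354]
contact_force: [2.1, -0.5, 3.2]
eef_pos: [0.4608, -0.037, 0.0347]
contact_force: [-5.5, -4.0, 28.4]
```

```bash
python3 -c "
import cv2
a=cv2.imread('pics/p_side.png')[120:290,240:400];cv2.imwrite('pics/p.png',cv2.resize(a,None,fx=3.5,fy=3.5,interpolation=cv2.INTER_CUBIC))"
```

```text
(no output)
```

View pics/p.png

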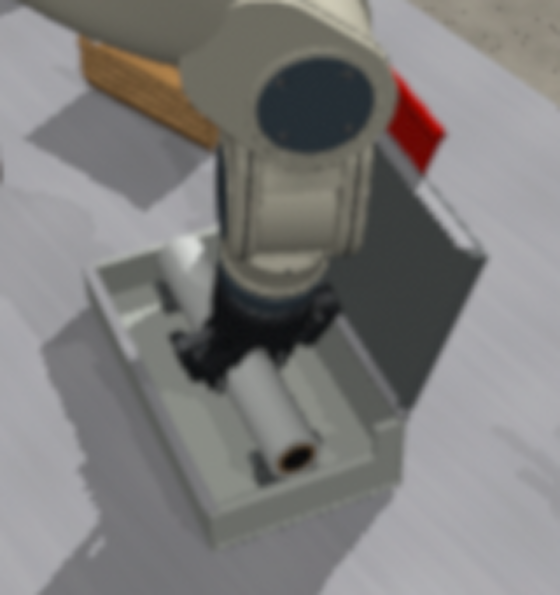

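Roll lies in both saddles, inside the end walls, lid still up. Forces are now balanced; release and retreat.

```bash
python3 -m jog '[0,0,0,0.007,0,-0.02,1,0,0,0,0,0,0,0.45,0,0,0,0,0,0,0.35,0,0,0,0,0,0,0.2,0,0,0,0,0,0,0,0,0,0,0,0,0,0,0,0,0,0,0,0,0]'|egrep 'pos|contact|open'
python3 -m jog '[0,0,0,0,0,-0.4,0,0,0,0,0.1,0,-0.8,0,0,0,0,0.2,0,-0.9,0,0,0,0,0.3,0,-0.9,0,0,0,0,0.3,0,-0.9,0,0,0,0,0,0,0,0]'|egrep 'pos|contact|open'
python3 - <<'E'
from s3 import *
for n in("top","side"):
    c=ctrl.capture(n);save(c,"r_%s.png"%n)
    print("exp",proj(c,[C-dy*.125,C+dy*.125]).round(0).tolist(),[ (np.round(r["rect"]),r["confidence"]) for r in ctrl.cut_out("roll",c)[:1]],[ (np.round(r["rect"]),r["confidence"]) for r in ctrl.look_for("lid_edge",c)[:2]])
a=cv2.imread("pics/r_top.png")[110:290,220:440];b=cv2.imread("pics/r_side.png")[110:290,240:460]
cv2.imwrite("pics/r.png",cv2.resize(np.vstack([a,b]),None,fx=1.66*1,fy=1.66,interpolation=cv2.INTER_CUBIC))
E
```

```text
eef_pos: [0.4596, -0.0366, 0.0339]
contact_force: [-0.1, 0.1, 0.2]
opening: 0.0853
eef_pos: [0.4551, -0.0607, 0.2356]
contact_force: [0.8, -0.4, 0.2]
opening: 0.0854
pos [ 0.455 -0.061  0.236] q [-0.534  0.126 -0.184  1.364  0.331  1.241] t 16.025 open 0.0853829885576499 grip 0.0 F [ 0.8 -0.4  0.2]
turn [0.05 0.   0.01] shift [-0.9   0.04  4.  ]
exp [[365.0, 231.0], [271.0, 208.0]] [(array([269., 201., 368., 239.]), 0.79)] [(array([270., 138., 395., 198.]), 0.97)]
exp [[325.0, 250.0], [291.0, 193.0]] [(array([286., 188., 330., 258.]), 0.62)] [(array([310., 140., 380., 240.]), 0.55)]
```

View pics/r.png

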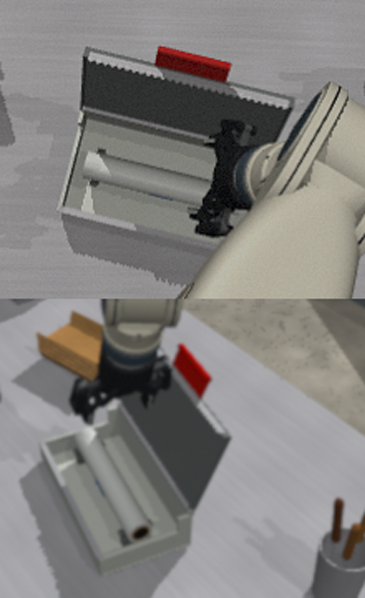

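```bash
cat > s4.py <<'E'
from kin import *
np.set_printoptions(precision=3,suppress=True)
C=np.array([.463,-.0195,0]);yaw=-.216
dy=np.array([-np.sin(yaw),np.cos(yaw),0]);dx=np.array([np.cos(yaw),np.sin(yaw),0]);Z=np.array([0,0,1.])
H=C+.08*dx+.082*Z
def bar(th): return H+.188*(-np.cos(th)*dx+np.sin(th)*Z)
SY=1
def tool(th,depth=.016,tilt=0):
    t=th+tilt
    z=np.cos(t)*dx-np.sin(t)*Z; n=np.sin(t)*dx+np.cos(t)*Z
    return bar(th)+z*depth, frame(z,SY*n)
if __name__=="__main__":
    s=ctrl.state();c=ctrl.capture("top")
    print("bar px pred 1.85,1.95",proj(c,[bar(1.85),bar(1.95)]).round(1).tolist(),"meas 337.3,143.8")
    q0=np.array(s["q"])
    for SY in(1,-1):
        P,R=tool(1.91);q=q0;print("SY",SY)
        for p,Rr in[(np.array(s["eef_pos"])+[0,0,.12],np.array(s["tcp_rot"])),(P-R[:,2]*.08,R),(P,R)]+[tool(t) for t in(1.75,1.57,1.4,1.2,1.047)]:
            q,cc=ik(p,Rr,q);print(p,q,round(cc,6))
    SY=1
E
python3 s4.py
```

```text
bar px pred 1.85,1.95 [[335.1, 153.7], [336.8, 146.7]] meas 337.3,143.8
SY 1
[ 0.454 -0.06   0.351] [-0.534  0.11   0.089  1.66   0.33   1.24 ] 0.0
[ 0.623 -0.055  0.32 ] [-0.224  0.574  0.68   1.93   0.001  1.563] 0.010696
[ 0.597 -0.049  0.244] [-0.221  0.592  0.53   1.849 -0.002  1.566] 0.0
[ 0.571 -0.043  0.251] [-0.222  0.42   0.296  1.626 -0.001  1.565] 0.0
[ 0.541 -0.037  0.254] [-0.222  0.239  0.051  1.382  0.     1.564] 0.0
[ 0.513 -0.03   0.251] [-0.224  0.077 -0.169  1.154  0.001  1.563] 0.0
[ 0.48  -0.023  0.242] [-0.225 -0.1   -0.421  0.879  0.003  1.562] 0.0
[ 0.457 -0.018  0.231] [-0.227 -0.223 -0.613  0.658  0.006  1.561] 0.0
SY -1
[ 0.454 -0.06   0.351] [-0.534  0.11   0.089  1.66   0.33   1.24 ] 0.0
[ 0.623 -0.055  0.32 ] [-0.224  0.574  0.68   1.93   0.001 -1.578] 0.010696
[ 0.597 -0.049  0.244] [-0.221  0.592  0.53   1.849 -0.002 -1.576] 0.0
[ 0.571 -0.043  0.251] [-0.222  0.42   0.296  1.626 -0.001 -1.576] 0.0
[ 0.541 -0.037  0.254] [-0.222  0.239  0.051  1.382  0.    -1.577] 0.0
[ 0.513 -0.03   0.251] [-0.224  0.077 -0.169  1.154  0.001 -1.578] 0.0
[ 0.48  -0.023  0.242] [-0.225 -0.1   -0.421  0.879  0.003 -1.58 ] 0.0
[ 0.457 -0.018  0.231] [-0.227 -0.223 -0.613  0.658  0.006 -1.581] 0.0
```

```bash
cat > s5.py <<'E'
from s4 import *
s=ctrl.state();q=np.array(s["q"]);cur=np.array(s["eef_pos"]);T=np.array(s["tcp_rot"])
P,R=tool(1.95,tilt=-.15);P=P-R[:,1]*.002
plan(R,P)
last=cur
for p,Rr in((cur+[0,0,.15],T),(P-R[:,2]*.1,R),(P-R[:,2]*.05,R),(P,R),tool(1.5,tilt=-.15),tool(1.047,tilt=-.15)):
    q,c=ik(p,Rr,q);print(p,"turn",Ro.from_matrix(T.T@Rr).as_rotvec()/.15,"shift(new)",Rr.T@(p-last)/.05,"(old)",T.T@(p-last)/.05,q,round(c,6));last=p;T=Rr
(p1,r1),(p2,r2)=tool(1.5,tilt=-.15),tool(1.4,tilt=-.15)
print("arc .1:",Ro.from_matrix(r1.T@r2).as_rotvec()/.15,r1.T@(p2-p1)/.05)
E
python3 s5.py
```

```text
pos [ 0.454 -0.06   0.232] q [-0.533  0.13  -0.19   1.361  0.33   1.241] t 16.375 open 0.08509532893745106 grip 0.0 F [-0.  -0.4 -0.3]
turn [ 1.52 -2.31  0.23] shift [ 0.83  2.77 -0.85]
[ 0.454 -0.06   0.382] turn [0. 0. 0.] shift(new) [ 1.022  0.    -2.82 ] (old) [ 1.022  0.    -2.82 ] [-0.534  0.115  0.171  1.737  0.33   1.24 ] 0.0
[ 0.626 -0.055  0.339] turn [ 1.52  -2.313  0.228] shift(new) [0.827 3.452 0.073] (old) [0.504 3.34  1.092] [-0.222  0.551  0.72   1.93   0.     1.564] 0.002288
[ 0.615 -0.053  0.29 ] turn [0. 0. 0.] shift(new) [-0. -0.  1.] (old) [-0. -0.  1.] [-0.221  0.55   0.602  1.852 -0.001  1.566] 0.0
[ 0.604 -0.05   0.242] turn [0. 0. 0.] shift(new) [-0. -0.  1.] (old) [-0. -0.  1.] [-0.221  0.521  0.429  1.708 -0.001  1.566] 0.0
[ 0.532 -0.035  0.254] turn [-3.  0. -0.] shift(new) [ 0.    -1.386 -0.565] (old) [-0.    -1.494  0.094] [-0.223  0.078 -0.172  1.1    0.002  1.563] 0.0
[ 0.459 -0.019  0.232] turn [-3.02  0.    0.  ] shift(new) [ 0.    -1.43  -0.589] (old) [ 0.    -1.544  0.097] [-0.229 -0.293 -0.741  0.45   0.008  1.561] 0.0
arc .1: [-0.667 -0.     0.   ] [ 0.    -0.342 -0.039]
```

```bash
python3 -m jog '[0,0,0,0.22,0,-0.6,0,0,0,0,0.26,0,-0.7,0,0,0,0,0.26,0,-0.7,0,0.38,-0.58,0.06,0.16,0.85,0.05,0,0.38,-0.58,0.06,0.16,0.85,0.05,0,0.38,-0.58,0.06,0.16,0.85,0.05,0,0.38,-0.58,0.06,0.16,0.85,0.05,0,0,0,0,0,0,0,0]'|egrep 'pos|contact'
python3 s5.py|head -2
python3 - <<'E'
from s4 import *
for n in("side","wrist"):
    c=ctrl.capture(n);save(c,"l_%s.png"%n)
    print(n,"bar",proj(c,[bar(1.95)+.05*dy,bar(1.95),bar(1.95)-.05*dy]).round(0).tolist())
a=cv2.imread("pics/l_side.png")[60:280,240:480];b=cv2.imread("pics/l_wrist.png");b=cv2.resize(b,(480,300))
cv2.imwrite("pics/l.png",np.hstack([cv2.resize(a,(320,300)),b]))
E
```

```text
eef_pos: [0.6287, -0.0616, 0.3113]
contact_force: [-0.8, 0.1, -0.3]
pos [ 0.629 -0.062  0.311] q [-0.228  0.596  0.738  1.946 -0.006  1.559] t 17.375 open 0.08527289571569027 grip 0.0 F [-0.8  0.1 -0.3]
turn [-0.02  0.02  0.  ] shift [ 0.11 -0.21  1.48]
side bar [[347.0, 138.0], [356.0, 149.0], [365.0, 159.0]]
wrist bar [[317.0, 130.0], [317.0, 211.0], [318.0, 283.0]]
```

View pics/l.png

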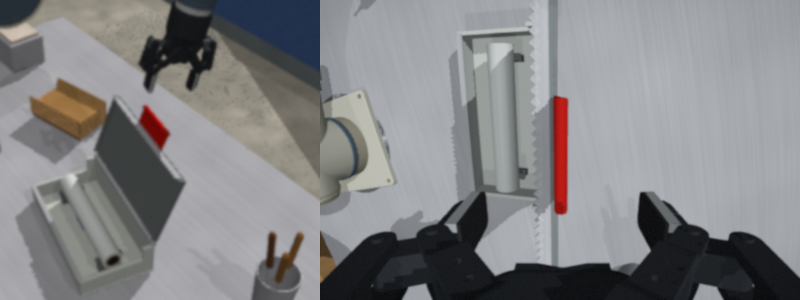

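Bar in the wrist view at col ≈320, rows 131–283 — prediction (317, 130–283) matches. Descend and pinch.

```bash
python3 -m jog '[0,0,0,0.04,-0.1,0.4,0,0,0,0,0.04,-0.08,0.5,0,0,0,0,0.03,-0.03,0.4,0,0,0,0,0,0,0.18,0,0,0,0,0,0,0,0]'|egrep 'pos|contact'
python3 s5.py|head -2
python3 -m jog '[0,0,0,0,0,0,0.6,0,0,0,0,0,0,0.7,0,0,0,0,0,0,0.8,0,0,0,0,0,0,1,0,0,0,0,0,0,1,0,0,0,0,0,0,1,0,0,0,0,0,0,1]' 30 |egrep 'pos|contact|open|grip'
```

```text
eef_pos: [0.5983, -0.0516, 0.2509]
contact_force: [-0.7, 0.5, -0.4]
pos [ 0.598 -0.052  0.251] q [-0.224  0.506  0.429  1.717 -0.003  1.565] t 18.1 open 0.08548783277249902 grip 0.0 F [-0.7  0.5 -0.4]
turn [ 0.04  0.01 -0.02] shift [0.05 0.14 0.16]
eef_pos: [0.5993, -0.0514, 0.2498]
contact_force: [0.8, -0.3, 2.4]
opening: 0.011
gripper_force: 29.4
```

```bash
python3 -m jog '[0,0,0,0,0,0,0.5,0,0,0,0,0,0,0.5,0,0,0,0.04,0.05,0.12,0.5,0,0,0,0,0.04,0.08,0.5,0,0,0,0,0,0,0.5,0,0,0,0,0,0,1,0,0,0,0,0,0,1,0,0,0,0,0,0,1,0,0,0,0,0,0,1]' 40 |egrep 'pos|contact|open|grip'
python3 s5.py
```

```text
eef_pos: [0.6019, -0.0499, 0.2391]
contact_force: [2.4, -0.4, 2.1]
opening: 0.0101
gripper_force: 39.1
pos [ 0.602 -0.05   0.239] q [-0.22   0.513  0.412  1.693 -0.002  1.568] t 20.1 open 0.010100757285289266 grip 39.067543745040894 F [ 2.4 -0.4  2.1]
turn [ 0.04  0.01 -0.01] shift [-0.    0.02 -0.05]
[ 0.602 -0.05   0.389] turn [0. 0. 0.] shift(new) [-0.005 -0.665 -2.925] (old) [-0.005 -0.665 -2.925] [-0.224  0.465  0.689  1.93   0.001  1.565] 0.011305
[ 0.626 -0.055  0.339] turn [ 0.039  0.009 -0.013] shift(new) [-0.001  0.706  0.867] (old) [0.002 0.701 0.871] [-0.222  0.551  0.72   1.93   0.     1.564] 0.002288
[ 0.615 -0.053  0.29 ] turn [0. 0. 0.] shift(new) [-0. -0.  1.] (old) [-0. -0.  1.] [-0.221  0.55   0.602  1.852 -0.001  1.566] 0.0
[ 0.604 -0.05   0.242] turn [0. 0. 0.] shift(new) [-0. -0.  1.] (old) [-0. -0.  1.] [-0.221  0.521  0.429  1.708 -0.001  1.566] 0.0
[ 0.532 -0.035  0.254] turn [-3.  0. -0.] shift(new) [ 0.    -1.386 -0.565] (old) [-0.    -1.494  0.094] [-0.223  0.078 -0.172  1.1    0.002  1.563] 0.0
[ 0.459 -0.019  0.232] turn [-3.02  0.    0.  ] shift(new) [ 0.    -1.43  -0.589] (old) [ 0.    -1.544  0.097] [-0.229 -0.293 -0.741  0.45   0.008  1.561] 0.0
arc .1: [-0.667 -0.     0.   ] [ 0.    -0.342 -0.039]
```

```bash
python3 -m jog '[-0.667,0,0,0,-0.342,-0.039,1,-0.667,0,0,0,-0.342,-0.039,1,-0.667,0,0,0,-0.342,-0.039,1,0,0,0,0,0,0,1]' |egrep 'pos|contact|open|grip'
python3 -m jog '[-0.667,0,0,0,-0.342,-0.039,1,-0.667,0,0,0,-0.342,-0.039,1,-0.667,0,0,0,-0.342,-0.039,1,0,0,0,0,0,0,1]' |egrep 'pos|contact|open|grip|rot'
python3 -c "
from s4 import *
plan(*tool(1.047,tilt=-.15)[::-1]); plan(*tool(1.35,tilt=-.15)[::-1])
c=ctrl.capture('side');print([(np.round(r['rect']),r['confidence']) for r in ctrl.look_for('lid_edge',c)[:2]],proj(c,[bar(1.35)]))"
```

```text
eef_pos: [0.5483, -0.0383, 0.249]
contact_force: [-1.2, -2.2, -21.4]
opening: 0.0104
gripper_force: 40.7
eef_pos: [0.4976, -0.0273, 0.2425]
tcp_rot: [[0.217, 0.912, 0.349], [0.976, -0.201, -0.08], [-0.003, 0.358, -0.934]]
contact_force: [8.4, -4.6, -34.5]
opening: 0.0105
gripper_force: 39.9
pos [ 0.498 -0.027  0.242] q [-0.223 -0.065 -0.387  0.882 -0.001  1.566] t 21.1 open 0.01053860241843062 grip 39.93008494377136 F [  8.4  -4.6 -34.5]
turn [-2.05  0.02 -0.  ] shift [ 0.   -0.75 -0.33]
pos [ 0.498 -0.027  0.242] q [-0.223 -0.065 -0.387  0.882 -0.001  1.566] t 21.1 open 0.01053860241843062 grip 39.93008494377136 F [  8.4  -4.6 -34.5]
turn [-0.03  0.02 -0.01] shift [ 0.    0.23 -0.08]
[(array([300., 149., 357., 241.]), 0.92)] [[316.995 156.828]]
```

```bash
python3 -m jog '[0,0,0,0,0,0.08,1,0,0,0,0,0,0,1]' |egrep 'pos|contact|open|grip'
python3 - <<'E'
from s4 import *
c=ctrl.capture('side');save(c,"m_side.png");r=ctrl.cut_out('lid_edge',c)[0];print(r["rect"])
d=ctrl.capture('top');save(d,"m_top.png")
for t in(1.2,1.3,1.4):
    # lid panel corners at 154 mm from the hinge
    e=[H+.154*(-np.cos(t)*dx+np.sin(t)*Z)+s*.148*dy for s in(1,-1)]
    print(t,proj(c,e).round(1).tolist(),proj(d,e).round(1).tolist())
a=cv2.imread("pics/m_side.png")[120:260,270:400];b=cv2.imread("pics/m_top.png")[130:270,240:400]
cv2.imwrite("pics/m.png",np.hstack([cv2.resize(a,None,fx=2.7,fy=4*.675),cv2.resize(b,None,fx=2.7,fy=2.7)]))
E
```

```text
eef_pos: [0.5046, -0.0288, 0.2442]
contact_force: [-0.5, -4.3, -5.6]
opening: 0.0105
gripper_force: 42.8
[303.9, 149.0, 353.1, 238.6]
1.2 [[291.7, 139.9], [336.4, 206.8]] [[258.8, 187.5], [387.2, 218.8]]
1.3 [[296.4, 137.2], [342.0, 203.6]] [[260.2, 180.8], [389.0, 212.2]]
1.4 [[301.3, 134.9], [347.7, 200.7]] [[261.8, 174.2], [390.7, 205.6]]
```

View pics/m.png

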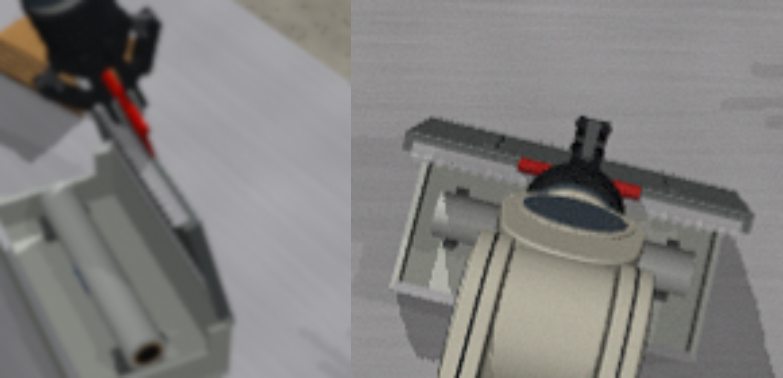

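Lid held by the bar at about 1.33 rad: near panel corner in the side view ≈(342,201), top view lip corners ≈(260,182)/(388,212), in agreement with the tool pose. Work out the rest of the arc from here.

```bash
cat > s6.py <<'E'
from s4 import *
s=ctrl.state();T=np.array(s["tcp_rot"]);P=np.array(s["eef_pos"])
def theta():
    b=P-.018*T[:,2]-H; return np.arctan2(b[2],-b@dx),np.hypot(b[2],b@dx)
th,r=theta();print("theta",th,"r",r,"F",np.round(s["contact_force"],1),"grip",s["gripper_force"],"t",s["clock"])
A=Ro.from_rotvec(dy*(1.047-th)*1).as_matrix(); 
A=min((A,A.T),key=lambda M:abs(np.arctan2((M@(bar(th)-H))[2],-(M@(bar(th)-H))@dx)-1.047))
n=max(1,int(np.ceil(abs(th-1.047)/.1)))
a=Ro.from_rotvec(Ro.from_matrix(A).as_rotvec()/n).as_matrix()
print(n,"rows: turn",Ro.from_matrix(T.T@a@T).as_rotvec()/.15,"shift",T.T@(H+a@(P-H)-P)/.05)
E
python3 s6.py
```

```text
theta 1.3276966938659214 r 0.184241073771671 F [-0.1 -5.2 -4.3] grip 42.76879549026489 t 21.6
3 rows: turn [-0.624  0.001  0.002] shift [-0.    -0.31  -0.031]
```

```bash
python3 -m jog '[-0.624,0,0,0,-0.31,-0.02,1,0,0,0,0,0,0,1]' |egrep 'contact'
python3 -m jog '[-0.624,0,0,0,-0.31,-0.02,1,0,0,0,0,0,0,1]' |egrep 'contact'; python3 s6.py
```

```text
contact_force: [0.0, -6.1, -5.1]
contact_force: [-1.0, -6.4, -2.3]
theta 1.1330250003780655 r 0.18417766467662985 F [-1.  -6.4 -2.3] grip 42.76497423648834 t 22.1
1 rows: turn [-0.573  0.     0.002] shift [-0.    -0.285 -0.028]
```

```bash
python3 -m jog '[-0.57,0,0,0,-0.28,-0.02,1,0,0,0,0,0,0,1,0,0,0,0,0,0,1,0,0,0,0,0,0,1]' |egrep 'contact|pos'; python3 s6.py
python3 - <<'E'
from s4 import *
c=ctrl.capture('side');save(c,"f_side.png");d=ctrl.capture('top');save(d,"f_top.png")
for t in(.95,1.047,1.15):
    e=[H+.154*(-np.cos(t)*dx+np.sin(t)*Z)+s*.148*dy for s in(1,-1)]
    print(t,proj(c,e).round(1).tolist(),proj(d,e).round(1).tolist())
a=cv2.imread("pics/f_side.png")[120:260,260:400];b=cv2.imread("pics/f_top.png")[130:270,240:400]
cv2.imwrite("pics/f.png",np.hstack([cv2.resize(x,None,fx=2.6,fy=2.6,interpolation=cv2.INTER_CUBIC) for x in(a,b)]))
E
```

```text
eef_pos: [0.4643, -0.0199, 0.2284]
contact_force: [-5.4, -4.9, 5.2]
theta 1.0623472648738794 r 0.18401589515542188 F [-5.4 -4.9  5.2] grip 43.62783908843994 t 22.6
1 rows: turn [-0.102  0.     0.   ] shift [-0.    -0.05  -0.008]
0.95 [[280.9, 148.1], [323.5, 216.4]] [[255.7, 203.0], [382.6, 233.9]]
1.047 [[284.9, 144.7], [328.3, 212.5]] [[256.8, 197.2], [384.4, 228.3]]
1.15 [[289.4, 141.4], [333.7, 208.6]] [[258.1, 190.7], [386.3, 222.0]]
```

View pics/f.png

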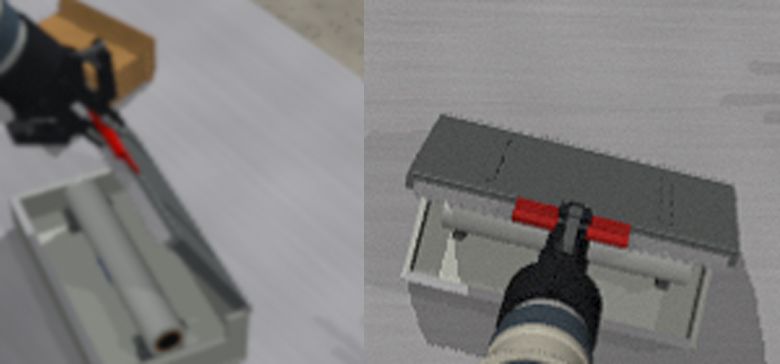

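The top view shows the panel's edge corners at about (258,199) and (383,228), against (257,197) and (384,228) predicted for 60°. The lid is held, and the roll is still in its saddles.

```bash
python3 -c "
from plant import ctrl
print(ctrl.job_done())"
```

```text
the job is handed in; nothing more can be done
None
```

The roll lies in the cradle and I handed the job in with the lid still gripped at about 60° open (1.05 rad, good to about 0.02). While seating the roll, the wrist force reached about 72 N before I shifted it a few millimetres and released it resting in the saddles.

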